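Close the throat of a benchtop router table with its snap-in insert plate

TASK

The cutter of the small router table has been changed; close the throat again. Slide the router table's fence back until it is clear of the throat opening, push the black insert plate towards the fence until its two tongues are under the steel lip at that end of the opening, then press its other end down until the spring catch snaps over it and the plate lies flush with the table top.

Things in the scene. Friction and masses are not known exactly. Their poses are not given: they have to be found in the camera images.
- router_table: Fixed router table: plywood top 300 x 300 mm, surface at z = 160, grey metal base. Origin: centre of its underside; x towards the fence and lip, roughly to the robot's left (world yaw 1.18 to 1.92), z up. Throat opening (mm, this frame): x -70 to 70, y -56.5 to 56.5, a 15 mm ledge all round 12 mm below the surface, open inside. A spanner lies on top at y +100, x -65.
- throat_lip (a point): Middle of the edge of the steel lip at the fence (+x) end of the throat, on the top surface: (70, 0, 160) mm in the router table's frame. The lip is 5 mm thick and level with the top; under it is a slot 7 mm high above the ledge and 14 mm deep (to x = 84), for the plate's tongues.
- throat_catch (a point): Middle of the throat's edge at the catch (-x) end, on the top surface: (-70, 0, 160) mm in the router table's frame; the spring catch is just below it. Note: the saw's guard hood is swung up at world x 440 to 540, y above -120 and z above 550 mm: keep the arm off it. From here to x = -150 the top is flat and free, except for the raised end of the plate lying on it.
- catch (a joint): Spring catch in the throat's -x wall: brass nose, 24 mm wide, 5 mm into the throat, bevelled on top, flat below. 0 = sprung out; grows in m as it is pushed back into the wall, at most 0.007. A press of 10 to 14 N on the plate's catch end takes it past the nose (the plate's weight alone does not), which then springs out over the plate's end lip and holds it.
- fence (a joint): Fence of the router table, sliding along the table's +x: 0 (farthest forward) to 0.085 m (farthest back); its face is at x = 30 mm + this value in the router table's frame. Starts at 0.002 to 0.012, over the lip half of the throat, in the way of the tilted plate. It takes about 10 N to push (more when fast) and stays where it is left.
- fence_face (a point): Middle of the lower edge of the fence's front face, 1 mm above the top; moves with the fence. The face is upright, 55 mm high, looks to -x of the router table: two pale wooden boards, each from 12 to 145 mm either side of the middle (24 mm gap between). Behind it (66 mm deep) an aluminium angle, a black dust port and yellow knobs, none above 56 mm.
- insert_plate: Black plate, 0.3 kg, 137.5 (x) x 110 (y) x 12 mm, with a 36 mm hole centred at x = 9. Origin: centre of its underside; x to the tongues, z up out of its top. Starts tilted 0.12 rad in the throat (1.5 mm play each side): tongues down on the ledge, catch end raised, 40 to 56 mm out over the top beyond throat_catch. Flush, the origin is at x -1 to 1.5, z 148 in the router table's frame.
- plate_tongue (a point): Middle between the tips of the plate's tongues, on the underside: (80.75, 0, 0) mm in the plate's frame. Two aluminium tongues, 12 mm long, 4.5 mm thick, at the bottom of the lip end, from 20 to 50 mm either side of the middle.
- plate_end (a point): Middle of the edge of the plate's catch end, at top-face level: (-68.75, 0, 12) mm in the plate's frame. A recess here, 30 mm wide and 8 mm deep, leaves a 4 mm thick lip for the catch. Pushed forward on this edge, the plate slides until the tongues are 10 to 12 mm under the lip; then this end drops about 3 mm off the top and rests on the catch, about 9 mm proud.

How it is judged:
By the outcome, as a careful person would: the job done as asked, in the order asked, and still so for the second after the job is handed in, with the robot touching nothing.
It also fails if it takes over 40 s, if anything falls off the work surface, if the arm or the gripper's body presses on something with over 40 N, if the wrist force passes 120 N, or if a joint passes its speed limit or range.

ROBOT

A 6-joint arm with a two-finger parallel gripper is mounted at the origin on a cart in front of the work surface, level with it; the furniture and walls round the work are solid. World frame = base frame: x ahead of the robot, y to its left, z up, the work surface at z = 0. Lengths are in m, angles in rad, forces in N, time in s.
With the tool pointing down it reaches from about 0.3 to 0.775 m from the base axis. Payload 14.6 kg.
Tool frame: the origin (TCP) lies at the very end of the fingers, on their centre line; the grasp point (between the pads) lies 19 mm behind it; z points along the fingers, y is the line along which they close (so a half turn about z gives the same grasp; the last joint's range is limited). The gripper opens to 94 mm and grips with 3 to 60 N. Pads are 16 mm wide; open, the fingers measure 119 mm over their backs; the gripper's body (75 mm by 177 mm) begins 78 mm behind the grasp point.
Start: joints at [-1.395, 0.3, 1.521, -0, 1.321, -0.067], TCP at [0.132, -0.534, 0.205] pointing down, gripper open.
Joint ranges: [-3.03, 3.03], [-0.79, 2.21], [0.23, 2.52], [-1.04, 4.18], [0, 3.07], [-2.55, 2.55]. Speed limits (rad/s): [2.22, 2.22, 2.57, 3.14, 3.14, 3.14].

INTERFACE

Orientations are given as [roll, pitch, yaw] about the fixed x, y, z axes, in that order (R = Rz(yaw) Ry(pitch) Rx(roll)).
In Python, from station import ctrl, camera, camera_info, finder gives the robot as it stands.
- The arm moves only by the tool carry_out, never from a script. Its argument "motion" is a list of rows, each a list of 2 entries, a list of its own where there are three numbers: the shift along the tool's x, y, z as a fraction of full scale, then the turn about the tool's z as a fraction of full scale. A call has 1 to 12 rows; each row is the pose to reach, as a shift and turn from the pose commanded when the call began, along the tool's axes at that moment, turning the shorter way round; what a row does not reach only later rows make up. Full scale, the value 1, is 200 mm for a shift and 360 degrees for a turn. A row lasts 1/10 s, in which the tool goes at most 50 mm and 8.59 degrees, less where a joint would pass 70% of its speed; a pose out of reach is approached as far as the arm can. A call with a number of a shift or a turn outside -1 to 1 is refused whole. A call with a gripper value outside its range is refused whole. "hand" is the closure, from -1 (fully open) to 1 (shut), set as the call begins (left out, the last holds). The fingers move at their own pace and stop on an object; "force" is the grip in N (left out, the last holds). Time passes only in rows, so rows that repeat a pose let the fingers close. It gives the time, the measured TCP pose, the force, the opening and the grip force at its end, in the units of the state.
- ctrl.get_obs(): the state, without advancing time (a new reading comes with each control period).
- camera(name): name is "scene" or "top" or "wrist"; returns (picture, depth): 384x512x3 uint8, blue, green, red; 384x512 float32, m along the optical axis (not along the pixel's ray), 0 where there is no reading.
- camera_info(name): a dict with "camera_matrix" (3x3 intrinsics, pixels), "origin" and "attitude" of the camera in the world. Camera axes: x right, y down, z forward; pixel columns grow to the right and rows downward; lengths in m; the calibration is good to about 2 mm. A picture is of the moment at which its call begins: read the wrist's pose just before it. camera_info takes no time and is no camera call; for the wrist camera it gives the pose at the moment of the call.
- ctrl.hand_in(): hands the job in; it is judged then, once.
Trained networks look in the newest picture that a camera, given by its name, has taken for a name from the list of things; names that differ only in an ending like _2 or _b are one class to them, and where a whole thing is asked for, a point or a joint stands for the part that bears it (a point fixed in the world has none). Each returns a list of dicts, best first, with "conf" (0 to 1); they miss things now and then, are a little off and sometimes report something else, mostly with a low value. They report only what shows in the picture. A call takes as long as a camera call.
- finder.boxes_of(camera, query): "location" ([column, row] in pixels, amid what is visible of it).
- finder.cut_out(camera, query): "mask" (384x512 bool, what is visible of it) and "location" ([column, row] in pixels, amid what is visible of it).
- finder.pinpoint(camera, query): "location" ([column, row] in pixels: a listed point, or the origin of a listed thing).
The state is a dict: "time_s": time; "qpos": joint angles; "joint_vel": joint speeds; "tau": joint torques, N m; "ee_pos": TCP position; "eef_rot": TCP orientation; "force": force on the tool from outside, world axes, zero at the start; "moment": the same for the moment, N m; "grip_width": finger opening in m; "grip_force": force on a finger pad.
Only numpy, scipy, OpenCV 4.12 (cv2) and the standard library are available. Lean on these libraries where they do the work, as an engineer would, in place of code of your own. Each camera call takes 0.05 s, during which the arm holds its last target. There are 200 camera calls.

## Working session

There is one attempt and no reset: what is moved stays moved. The work goes in short steps, Python scripts to look and compute and a tool call to move; the robot and the scene stay as the last step left them, time stands still between calls to the robot, and variables do not carry over. Pictures are saved under pics/ and viewed, at most 10 in all, crops included, and the job is handed in when it is done.

Besides the shell and the picture viewer there is one more tool, called as name(argument=value, ...), one argument or row to a line, values as JSON. carry_out: Moves the arm, as the interface text tells. Its arguments: {"type":"object","properties":{"motion":{"type":"array","items":{"type":"array"}},"hand":{"type":"number"},"force":{"type":"number"}},"required":["motion"]}

```bash
mkdir -p pics; ls; cat > h.py <<'E'
import numpy as np, cv2
from station import ctrl, camera, camera_info, finder
from scipy.spatial.transform import Rotation as R
def ray(info,uv):
    K=np.array(info["camera_matrix"]);A=np.array(info["attitude"])
    if A.shape!=(3,3): A=R.from_euler('xyz',A).as_matrix()
    d=A@np.linalg.inv(K)@np.array([uv[0],uv[1],1.]);return np.array(info["origin"]),d
def at_z(info,uv,z):
    o,d=ray(info,uv);return o+d*(z-o[2])/d[2]
def at_d(info,uv,dep):
    o,d=ray(info,uv);return o+d*dep
E
python3 - <<'E'
from h import *
np.set_printoptions(precision=4,suppress=True)
s=ctrl.get_obs();print(s)
ims=[]
for c in ["scene","top"]:
    p,d=camera(c);i=camera_info(c);ims.append(p);print(c,i)
    for q in ["throat_lip","throat_catch","fence_face","plate_end","plate_tongue","router_table","insert_plate"]:
        for r in finder.pinpoint(c,q)[:2]:
            u=r["location"];dd=d[int(round(u[1])),int(round(u[0]))]
            print(q,round(r["conf"],2),np.round(u,1),"z160",at_z(i,u,.16),"dep",at_d(i,u,dd))
cv2.imwrite("pics/a.png",cv2.resize(np.hstack(ims),(800,300)))
cv2.imwrite("pics/b.png",cv2.resize(ims[1],(800,600)))
E
```

```text
pics
{'time_s': 0.0, 'qpos': array([-1.3946,  0.3005,  1.5216,  0.    ,  1.3207, -0.0666]), 'joint_vel': array([-0.0006, -0.0003, -0.0004, -0.0001, -0.0014,  0.    ]), 'tau': array([  0.0019, -53.1806, -35.2738,   0.0709,   0.0244,  -0.0001]), 'ee_pos': array([ 0.1322, -0.5336,  0.2049]), 'eef_rot': array([-3.1405, -0.0001,  0.2428]), 'force': array([-0.2147, -0.7249,  0.6424]), 'moment': array([-0.0083, -0.0258,  0.0018]), 'grip_force': 0.0, 'grip_width': 0.09367741113713145}
scene {'camera_matrix': array([[361.7961,   0.    , 254.1184],
       [  0.    , 361.7961, 188.9957],
       [  0.    ,   0.    ,   1.    ]]), 'origin': array([ 0.1454, -0.7583,  0.7356]), 'attitude': array([-2.3787, -0.0085, -0.5735])}
throat_lip 0.64 [230.8 157.5] z160 [ 0.4576 -0.1809  0.16  ] dep [ 0.439  -0.2152  0.1942]
fence_face 0.58 [236.8 165.7] z160 [ 0.4548 -0.2135  0.16  ] dep [ 0.4616 -0.2014  0.1473]
plate_end 0.58 [282.  203.3] z160 [ 0.4753 -0.3657  0.16  ] dep [ 0.4683 -0.3739  0.1721]
plate_tongue 0.63 [242.7 174.6] z160 [ 0.4507 -0.2464  0.16  ] dep [ 0.4483 -0.2505  0.1646]
insert_plate 0.6
[... 441 characters left out ...]
 0.4624 -0.3198  0.16  ] dep [ 0.4606 -0.3191  0.1711]
fence_face 0.91 [225.8 183.5] z160 [ 0.4591 -0.2102  0.16  ] dep [ 0.4835 -0.1968 -0.0008]
plate_end 0.89 [313.9 180.7] z160 [ 0.4654 -0.3759  0.16  ] dep [ 0.4636 -0.3746  0.1708]
plate_tongue 0.74 [234.8 183. ] z160 [ 0.4602 -0.2271  0.16  ] dep [ 0.4847 -0.2171 -0.0003]
plate_tongue 0.28 [228.5 186.7] z160 [ 0.4531 -0.2153  0.16  ] dep [ 0.4762 -0.203  -0.0008]
router_table 0.86 [249.9 192.4] z160 [ 0.4425 -0.2556  0.16  ] dep [ 0.4419 -0.2557  0.1648]
router_table 0.63 [286.8 181.3] z160 [ 0.4639 -0.3249  0.16  ] dep [ 0.4623 -0.3242  0.1704]
insert_plate 0.78 [276.  185.5] z160 [ 0.4558 -0.3045  0.16  ] dep [ 0.4795 -0.3104 -0.0002]
```

View pics/b.png

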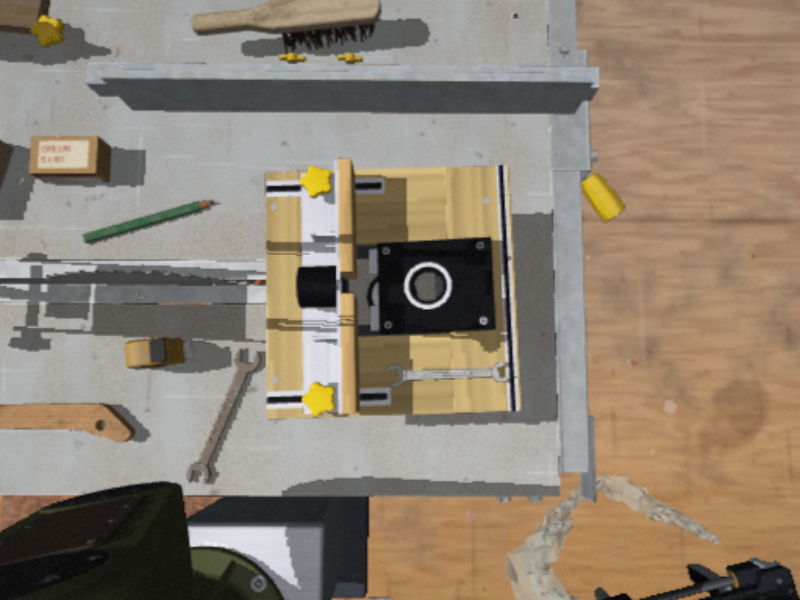

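View pics/a.png

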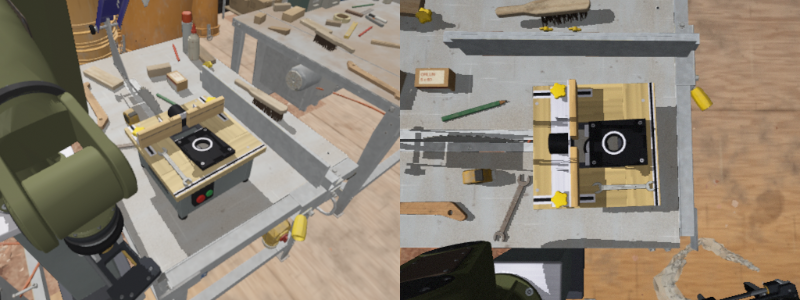

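The top view shows the table with its x axis pointing image-left (world +y). The fence face is near column 345 of the enlarged picture, the plate's raised end near column 493, and the spanner on the lower side. The table yaw is about 1.615 and its centre is about (0.459, -0.252). I'll move above the plate first, with the open fingers straddling the gap between the fence boards.

carry_out(
  motion=[
    [[0,0,-0.25],0],
    [[0,0,-0.475],-0.02],
    [[0.97,-0.5,-0.475],-0.2184],
    [[0.97,-0.5,-0.475],-0.2184],
    [[0.97,-0.5,-0.475],-0.2184],
    [[0.97,-0.5,-0.475],-0.2184],
    [[0.97,-0.5,-0.475],-0.2184],
    [[0.97,-0.5,-0.475],-0.2184],
    [[0.97,-0.5,-0.475],-0.2184],
    [[0.97,-0.5,-0.475],-0.2184],
    [[0.97,-0.5,-0.475],-0.2184],
    [[0.97,-0.5,-0.475],-0.2184],
  ],
  hand=-1,
)

```text
time_s: 2.0
ee_pos: [0.2965, -0.3901, 0.3005]
eef_rot: [3.142, 0.0, 1.616]
force: [0.1, -1.6, 0.8]
grip_width: 0.094
grip_force: 0.0
```

carry_out(
  motion=[
    [[0.563,0.837,0],0],
    [[0.563,0.837,0],0],
    [[0.563,0.837,0],0],
    [[0.563,0.837,0],0],
    [[0.563,0.837,0],0],
    [[0.563,0.837,0],0],
    [[0.563,0.837,0],0],
  ],
)

```text
time_s: 2.7
ee_pos: [0.4581, -0.2709, 0.3005]
eef_rot: [-3.141, 0.0, 1.613]
force: [0.5, 0.5, -0.3]
grip_width: 0.0942
grip_force: 0.0
```

```bash
cat > m.py <<'E'
from h import *
import sys
np.set_printoptions(precision=4,suppress=True)
s=ctrl.get_obs();print(s["time_s"],s["ee_pos"],s["eef_rot"],s["qpos"])
for c in sys.argv[2:]:
    i=camera_info(c);p,d=camera(c);cv2.imwrite(f"pics/{sys.argv[1]}_{c}.png",p)
    print(c,i["origin"])
    for q in ["throat_lip","throat_catch","fence_face","plate_end","plate_tongue"]:
        for r in finder.pinpoint(c,q)[:1]:
            u=r["location"];v=np.clip(np.round(u).astype(int),0,[511,383]);dd=d[v[1],v[0]]
            print(q,round(r["conf"],2),np.round(u,1),"z160",at_z(i,u,.16),"dep",at_d(i,u,dd))
E
python3 m.py c wrist
```

```text
2.7 [ 0.4581 -0.2709  0.3005] [-3.1414  0.0002  1.6135] [-0.6027  0.2051  1.4206 -0.0002  1.5159 -0.6454]
wrist [ 0.4549 -0.1892  0.4799]
throat_catch 0.91 [253.9 223.4] z160 [ 0.4589 -0.3269  0.16  ] dep [ 0.4588 -0.3217  0.1723]
fence_face 0.89 [253.2 134.6] z160 [ 0.4537 -0.2197  0.16  ] dep [ 0.4534 -0.2259  0.0951]
plate_end 0.8 [252.5 264.7] z160 [ 0.4595 -0.3842  0.16  ] dep [ 0.4593 -0.3776  0.1707]
plate_tongue 0.68 [257.2 141.3] z160 [ 0.4585 -0.227   0.16  ] dep [ 0.4591 -0.2335  0.1047]
```

View pics/c_wrist.png

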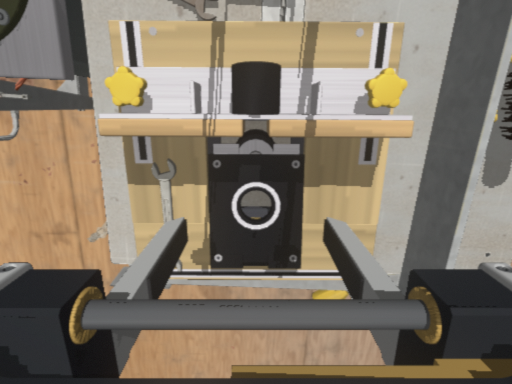

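The picture shows the fence face level at row 127, so yaw is aligned. The plate centre is at column 254, with its corner screws at (218, 258) and (294, 258), and the fingers straddle it evenly. Now lower, then push the fence back.

carry_out(
  motion=[
    [[0,0,0.2],0],
    [[0,0,0.4],0],
    [[0,0,0.565],0],
    [[0.1,0,0.565],0],
    [[0.2,0,0.565],0],
    [[0.24,0,0.565],0],
    [[0.28,0,0.565],0],
    [[0.32,0,0.565],0],
    [[0.36,0,0.565],0],
  ],
)

```text
time_s: 3.9
ee_pos: [0.4553, -0.1996, 0.1871]
eef_rot: [-3.141, 0.002, 1.613]
force: [3.9, -10.7, -8.3]
grip_width: 0.0937
grip_force: 5.4
```

carry_out(
  motion=[
    [[0.04,0,0],0],
    [[0.08,0,0],0],
    [[0.12,0,0],0],
    [[0.15,0,0],0],
    [[0.18,0,0],0],
    [[0.18,0,0],0],
    [[0.08,0,0],0],
    [[-0.1,0,0],0],
  ],
)

```text
time_s: 4.7
ee_pos: [0.4567, -0.2183, 0.188]
eef_rot: [3.141, 0.0, 1.617]
force: [0.4, -0.9, -0.5]
grip_width: 0.0941
grip_force: 0.0
```

```bash
python3 m.py d wrist top scene
```

```text
4.7 [ 0.4567 -0.2183  0.188 ] [3.1407 0.0003 1.6171] [-0.5184  0.2173  1.6667  0.0002  1.2567 -0.5647]
wrist [ 0.453  -0.1366  0.3674]
throat_lip 0.94 [252.1 170.9] z160 [ 0.4528 -0.1834  0.16  ] dep [ 0.4528 -0.1834  0.1599]
plate_tongue 0.8 [255.2 221.7] z160 [ 0.4571 -0.2244  0.16  ] dep [ 0.453  -0.1366  0.3674]
top [ 0.3394 -0.2758  0.9482]
throat_catch 0.79 [287.5 181.4] z160 [ 0.4638 -0.3262  0.16  ] dep [ 0.462  -0.3255  0.1709]
fence_face 0.58 [195.8 185. ] z160 [ 0.456 -0.154  0.16 ] dep [ 0.4245 -0.1869  0.373 ]
plate_end 0.96 [313.6 180.3] z160 [ 0.4661 -0.3754  0.16  ] dep [ 0.4643 -0.3739  0.1715]
plate_tongue 0.64 [234.6 186.1] z160 [ 0.4543 -0.2268  0.16  ] dep [ 0.4036 -0.2484  0.5076]
scene [ 0.1454 -0.7583  0.7356]
throat_lip 0.9 [228.3 159.1] z160 [ 0.4496 -0.1827  0.16  ] dep [ 0.4477 -0.1863  0.1636]
fence_face 0.97 [222.6 150.2] z160 [ 0.4542 -0.1469  0.16  ] dep [ 0.4533 -0.1487  0.1618]
plate_end 0.7 [279.1 205.1] z160 [ 0.4671 -0.3665  0.16  ] dep [ 0.4595 -0.3757  0.1736]
plate_tongue 0.68 [243.1 174.6] z160 [ 0.4515 -0.2469  0.16  ] dep [ 0.4483 -0.2523  0.1661]
```

View pics/d_wrist.png

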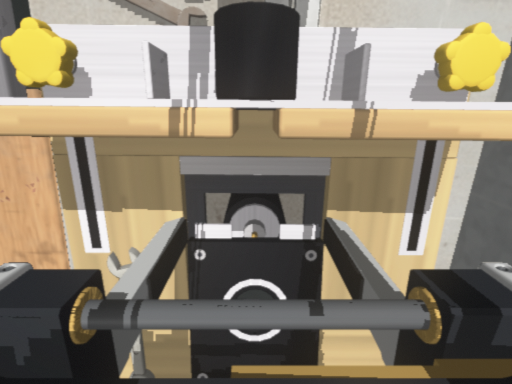

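The fence face is now about 33 mm behind the lip edge, at rows 133–135; the lip edge is at row 172. Nothing is in front of the tongues (row 230). Next, go behind the plate's raised end with the fingers about 60 mm apart.

carry_out(
  motion=[
    [[0,0,-0.16],0],
    [[-0.2,-0.01,-0.16],0],
    [[-0.4,-0.01,-0.16],0],
    [[-0.6,-0.01,-0.16],0],
    [[-0.8,-0.01,-0.16],0],
    [[-0.96,-0.01,-0.16],0],
    [[-0.96,-0.01,-0.16],0],
    [[-0.96,-0.01,0.0],0],
    [[-0.96,-0.01,0.12],0],
    [[-0.96,-0.01,0.12],0],
  ],
  hand=-0.28,
)

```text
time_s: 6.6
ee_pos: [0.4627, -0.4092, 0.1616]
eef_rot: [-3.14, -0.002, 1.615]
force: [0.7, -0.2, 1.4]
grip_width: 0.0603
grip_force: 0.0
```

```bash
python3 m.py e wrist scene
```

```text
6.6 [ 0.4627 -0.4092  0.1616] [-3.1402 -0.0016  1.6153] [-0.7835  0.4875  1.3651  0.0001  1.2911 -0.828 ]
wrist [ 0.4595 -0.3279  0.3412]
throat_catch 0.55 [260.8  38.2] z160 [ 0.4607 -0.2897  0.16  ] dep [ 0.461  -0.2777  0.1029]
plate_end 0.61 [258.7 191.8] z160 [ 0.4639 -0.3825  0.16  ] dep [ 0.464  -0.3828  0.1592]
scene [ 0.1454 -0.7583  0.7356]
throat_lip 0.92 [227.9 157.3] z160 [ 0.452  -0.1765  0.16  ] dep [ 0.4508 -0.1789  0.1623]
fence_face 0.65 [221.  150.9] z160 [ 0.4496 -0.1471  0.16  ] dep [ 0.4473 -0.1517  0.1644]
plate_end 0.59 [281.  202.9] z160 [ 0.4741 -0.3636  0.16  ] dep [ 0.4103 -0.4402  0.2717]
plate_tongue 0.59 [243.3 174.3] z160 [ 0.4524 -0.2463  0.16  ] dep [ 0.4492 -0.2516  0.166 ]
```

View pics/e_wrist.png

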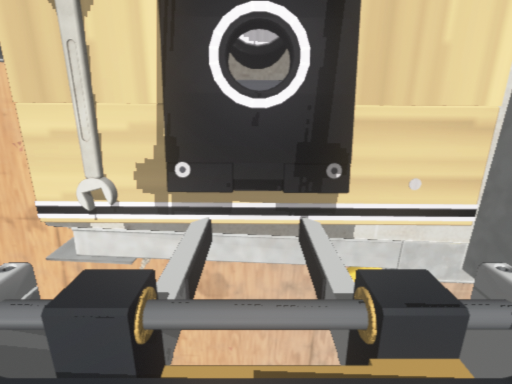

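The raised plate end is at row 192, columns 165–352. The fingertips sit behind it at (205, 220) and (308, 220), evenly about its middle. Push forward.

carry_out(
  motion=[
    [[0.06,0,-0.01],0],
    [[0.1,0,-0.01],0],
    [[0.13,0,-0.01],0],
    [[0.16,0,-0.01],0],
    [[0.19,0,-0.01],0],
    [[0.22,0,-0.01],0],
    [[0.25,0,-0.01],0],
    [[0.28,0,-0.01],0],
    [[0.31,0,-0.01],0],
    [[0.33,0,-0.01],0],
    [[0.33,0,-0.01],0],
  ],
)

```text
time_s: 8.3
ee_pos: [0.4601, -0.3438, 0.1656]
eef_rot: [3.141, -0.0, 1.615]
force: [-0.2, -0.9, -0.7]
grip_width: 0.0603
grip_force: 0.0
```

```bash
python3 m.py f wrist scene; python3 - <<'E'
import cv2,numpy as np
a=cv2.imread('pics/f_wrist.png');b=cv2.imread('pics/f_scene.png')[100:260,150:350]
cv2.imwrite('pics/f.png',np.hstack([cv2.resize(a,(400,300)),cv2.resize(b,(400,320))[:300]]))
E
```

```text
8.3 [ 0.4601 -0.3438  0.1656] [ 3.1414 -0.0001  1.6154] [-0.7055  0.3878  1.4983  0.0002  1.2554 -0.7502]
wrist [ 0.4567 -0.2622  0.345 ]
throat_catch 0.83 [256.2 201.8] z160 [ 0.4601 -0.3255  0.16  ] dep [ 0.4599 -0.3215  0.1717]
plate_end 0.73 [256.9 218.8] z160 [ 0.4612 -0.3381  0.16  ] dep [ 0.4611 -0.3377  0.1611]
scene [ 0.1454 -0.7583  0.7356]
throat_lip 0.62 [229.3 159.5] z160 [ 0.4509 -0.1852  0.16  ] dep [ 0.3722 -0.3328  0.3083]
throat_catch 0.88 [266.3 195.4] z160 [ 0.4599 -0.3289  0.16  ] dep [ 0.4571 -0.3328  0.1652]
fence_face 0.66 [221.8 147.9] z160 [ 0.4569 -0.1382  0.16  ] dep [ 0.4558 -0.1403  0.162 ]
plate_end 0.61 [267.1 191.1] z160 [ 0.4686 -0.3193  0.16  ] dep [ 0.4654 -0.3236  0.1657]
plate_tongue 0.71 [230.6 165. ] z160 [ 0.4437 -0.2036  0.16  ] dep [ 0.371  -0.3389  0.3004]
```

View pics/f.png

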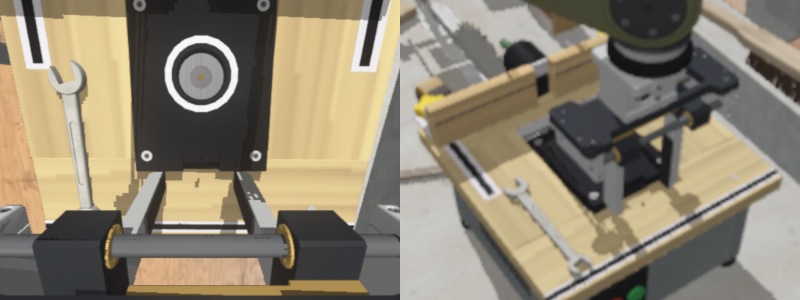

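The plate has slid in straight. Its end is just ahead of the fingers, about 13 mm short of the catch edge. Continue in small steps.

carry_out(
  motion=[
    [[0.015,0,0],0],
    [[0.03,0,0],0],
    [[0.04,0,0],0],
    [[0.05,0,0],0],
    [[0.058,0,0],0],
    [[0.058,0,0],0],
  ],
)

```text
time_s: 9.5
ee_pos: [0.4594, -0.333, 0.1655]
eef_rot: [-3.142, 0.001, 1.615]
force: [-0.8, -3.8, -1.3]
grip_width: 0.0599
grip_force: 1.8
```

```bash
cat > p.py <<'E'
from h import *
import sys
s=ctrl.get_obs();print(s["ee_pos"],s["force"])
T=np.array([float(x) for x in sys.argv[1:4]]);e=np.array([np.cos(T[2]),np.sin(T[2])]);n=np.array([-e[1],e[0]])
# height profile of the plate / table along table x at several lines of table y, from wrist depth
i=camera_info("wrist");p,d=camera("wrist")
v,u=np.mgrid[0:384,0:512];K=np.array(i["camera_matrix"]);A=R.from_euler('xyz',i["attitude"]).as_matrix()
P=np.stack([(u-K[0,2])/K[0,0]*d,(v-K[1,2])/K[1,1]*d,d],-1)@A.T+np.array(i["origin"])
q=(P[...,:2]-T[:2]);X=q@e*1e3;Y=q@n*1e3;Z=P[...,2]*1e3
for y0 in (-80,-45,-5,45,80):
    print("y",y0,[(x0,round(float(np.median(Z[m])),1),int(m.sum())) for x0 in range(-120,100,6) for m in [(abs(Y-y0)<6)&(abs(X-x0)<3)&(d>0)] if m.sum()>5])
E
python3 p.py 0.456 -0.2534 1.615
```

```text
[ 0.45939213 -0.33298686  0.16554722] [-0.77697979 -3.76535304 -1.33861244]
y -80 [(-114, 160.0, 57), (-108, 160.1, 114), (-102, 160.1, 123), (-96, 160.2, 120), (-90, 160.1, 130), (-84, 160.0, 133), (-78, 160.1, 126), (-72, 160.0, 140), (-66, 160.1, 140), (-60, 160.1, 144), (-54, 160.1, 147), (-48, 265.3, 347), (-42, 160.2, 158), (-36, 160.2, 163), (-30, 160.0, 163), (-24, 160.1, 166), (-18, 160.1, 184), (-12, 160.0, 171), (-6, 160.1, 191), (0, 160.1, 189), (6, 160.1, 185), (12, 160.0, 193), (18, 160.0, 214), (24, 160.0, 202), (30, 160.0, 215), (36, 160.0, 226), (42, 159.9, 230), (48, 159.9, 235), (54, 160.0, 241), (60, 159.9, 149)]
y -45 [(-120, 160.4, 11), (-84, 159.9, 15), (-78, 160.1, 63), (-72, 218.3, 426), (-66, 169.1, 151), (-60, 287.9, 1608), (-54, 287.0, 1382), (-48, 282.1, 2825), (-42, 167.6, 185), (-36, 167.2, 165), (-30, 166.7, 180), (-24, 166.3, 177), (-18, 166.0, 190), (-12, 165.6, 191), (-6, 165.1, 192), (0, 164.9, 194), (6, 164.6, 195), (12, 164.1, 217), (18, 163.8, 203), (24, 163.4, 217), (30, 163.0, 223), (36, 162.6, 231), (42, 162.2, 238), (48, 161.9, 234), (54, 16
[... 983 characters left out ...]
.6, 223), (30, 163.2, 224), (36, 162.8, 222), (42, 162.4, 233), (48, 162.0, 239), (54, 161.7, 249), (60, 161.5, 128)]
y 80 [(-120, 160.4, 13), (-114, 160.2, 61), (-108, 160.4, 116), (-102, 160.3, 114), (-96, 160.3, 127), (-90, 160.4, 126), (-84, 160.4, 122), (-78, 160.4, 141), (-72, 160.4, 142), (-66, 160.3, 149), (-60, 160.3, 140), (-54, 160.4, 156), (-48, 264.6, 332), (-42, 160.4, 155), (-36, 160.4, 159), (-30, 160.2, 164), (-24, 160.3, 164), (-18, 160.3, 185), (-12, 160.2, 169), (-6, 160.2, 187), (0, 160.4, 192), (6, 160.3, 189), (12, 160.3, 193), (18, 160.3, 210), (24, 160.1, 204), (30, 160.2, 219), (36, 160.3, 227), (42, 160.3, 227), (48, 160.1, 238), (54, 160.2, 245), (60, 160.2, 149)]
```

The plate's top slopes from 169.4 mm at the catch end to about 161 mm at the lip. It has dropped onto the catch (9 mm proud) with the tongues under the lip. Back off, close the fingers, and move above the catch end.

carry_out(
  motion=[
    [[-0.03,0,0],0],
    [[-0.03,0,-0.17],0],
    [[0.11,0,-0.17],0],
    [[0.11,0,-0.17],0],
    [[0.11,0,-0.17],0],
    [[0.11,0,-0.17],0],
    [[0.11,0,-0.17],0],
    [[0.11,0,-0.06],0],
    [[0.11,0,-0.035],0],
    [[0.11,0,-0.035],0],
  ],
  hand=1,
  force=10,
)

```text
time_s: 10.55
ee_pos: [0.4582, -0.3107, 0.1717]
eef_rot: [-3.14, -0.001, 1.615]
force: [0.3, 0.4, -0.0]
grip_width: 0.0006
grip_force: 0.0
```

carry_out(
  motion=[
    [[0,0,0.015],0],
    [[0,0,0.025],0],
    [[0,0,0.035],0],
    [[0,0,0.045],0],
    [[0,0,0.052],0],
    [[0,0,0.058],0],
    [[0,0,0.062],0],
    [[0,0,0.065],0],
    [[0,0,0.065],0],
  ],
)

```text
time_s: 11.45
ee_pos: [0.4585, -0.3107, 0.1602]
eef_rot: [3.141, 0.0, 1.615]
force: [-2.5, 2.0, 9.7]
grip_width: 0.0005
grip_force: 4.4
```

carry_out(
  motion=[
    [[0,0,0.005],0],
    [[0,0,0.01],0],
    [[0,0,0.012],0],
    [[0,0,0.012],0],
  ],
)

```text
time_s: 11.85
ee_pos: [0.4587, -0.3108, 0.16]
eef_rot: [3.14, 0.001, 1.615]
force: [-10.5, 8.9, 29.1]
grip_width: 0.0002
grip_force: 14.6
```

carry_out(
  motion=[
    [[0,0,-0.1],0],
    [[0,0,-0.25],0],
    [[-0.2,0,-0.5],0],
    [[-0.3,0,-0.6],0],
    [[-0.3,0,-0.6],0],
    [[-0.3,0,-0.6],0],
  ],
)

```text
time_s: 12.45
ee_pos: [0.461, -0.3708, 0.2765]
eef_rot: [-3.141, -0.0, 1.614]
force: [-0.1, -0.2, -1.1]
grip_width: 0.0004
grip_force: 0.0
```

```bash
python3 m.py g wrist scene; python3 p.py 0.456 -0.2534 1.615 | cut -c1-900; python3 - <<'E'
import cv2,numpy as np
a=cv2.imread('pics/g_wrist.png');b=cv2.imread('pics/g_scene.png')[100:260,150:350]
cv2.imwrite('pics/g.png',np.hstack([cv2.resize(a,(400,300)),cv2.resize(b,(400,320))[:300]]))
E
```

```text
12.45 [ 0.461  -0.3708  0.2765] [-3.1414 -0.0004  1.6143] [-0.7393  0.354   1.2864  0.0001  1.5016 -0.7828]
wrist [ 0.4578 -0.2892  0.456 ]
throat_catch 0.76 [255.6 142.2] z160 [ 0.4595 -0.3251  0.16  ] dep [ 0.4595 -0.3252  0.1586]
plate_end 0.77 [258.1 140.4] z160 [ 0.462  -0.3231  0.16  ] dep [ 0.462  -0.3234  0.1576]
scene [ 0.1454 -0.7583  0.7356]
throat_lip 0.6 [226.  159.7] z160 [ 0.4439 -0.1816  0.16  ] dep [ 0.4421 -0.1851  0.1635]
throat_catch 0.26 [229.  161.6] z160 [ 0.4465 -0.1913  0.16  ] dep [ 0.4447 -0.1948  0.1635]
fence_face 0.59 [222.6 146.8] z160 [ 0.4606 -0.1355  0.16  ] dep [ 0.4589 -0.139   0.1632]
plate_end 0.9 [264.8 192.5] z160 [ 0.462 -0.32   0.16 ] dep [ 0.4655 -0.3152  0.1536]
plate_tongue 0.72 [227.2 162.2] z160 [ 0.4419 -0.1908  0.16  ] dep [ 0.4403 -0.1939  0.1631]
[ 0.46120109 -0.37057037  0.27701166] [-0.83221282  0.05330244 -0.30208933]
y -80 [(-120, 160.0, 60), (-114, 160.1, 61), (-108, 160.3, 57), (-102, 160.1, 62), (-96, 160.3, 63), (-90, 159.9, 67), (-84, 378.2, 256), (-78, 160.3, 70), (-72, 159.8, 66), (-66, 159.8, 67), (-60, 159.9, 69), (-54, 
[... 1882 characters left out ...]
.2, 86), (18, 160.2, 90), (24, 160.0, 89), (30, 160.2, 87), (36, 160.4, 92), (42, 160.2, 99), (48, 160.3, 92), (54, 160.4, 102), (60, 160.8, 15)]
y 80 [(-120, 160.3, 56), (-114, 160.4, 64), (-108, 160.4, 59), (-102, 160.3, 60), (-96, 160.3, 65), (-90, 160.2, 69), (-84, 378.0, 241), (-78, 160.4, 67), (-72, 160.1, 70), (-66, 160.3, 66), (-60, 160.2, 69), (-54, 160.1, 66), (-48, 160.6, 74), (-42, 160.1, 70), (-36, 160.3, 70), (-30, 160.3, 70), (-24, 160.4, 81), (-18, 160.3, 72), (-12, 160.3, 77), (-6, 160.3, 83), (0, 160.1, 89), (6, 160.3, 77), (12, 160.1, 84), (18, 160.2, 86), (24, 160.2, 88), (30, 160.1, 89), (36, 160.0, 90), (42, 160.3, 96), (48, 159.9, 97), (54, 160.1, 93), (60, 160.1, 22)]
```

View pics/g.png

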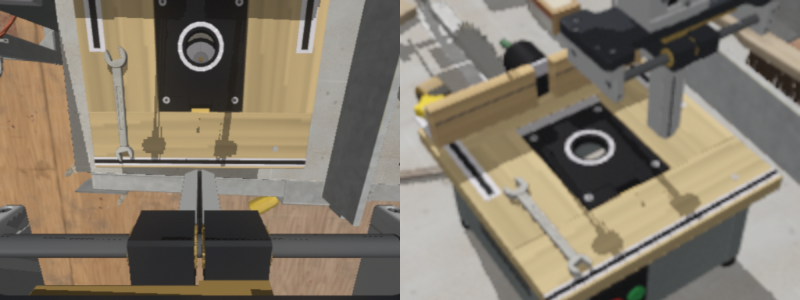

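The plate is flush: 160 mm at every measured point. The brass nose is visible at (200, 110) over the end lip, and the fence stands clear. Handing in.

```bash
python3 -c "
from station import ctrl
print(ctrl.hand_in())"
```

```text
the job is handed in; nothing more can be done
None
```

The throat is closed and the job is handed in: fence pushed back about 33 mm clear of the lip, tongues under the lip, and the plate flush at 160 mm with the brass catch visible over its end lip.

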